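Sort salvaged can capacitors into their cradles on a TV repair bench

TASK

Pick the four round can capacitors out of the salvaged parts on the mat and stand each one upright in the well of the cradle that matches it: same colour as its sleeve, large can in the large cradle, small can in the small one. Set them down gently, do not drop them or knock them over, and leave the yellow transformer and the rectangular blue film capacitor where they are.

Things in the scene. Friction and masses are not known exactly. Their poses are not given: they have to be found in the camera images.
- cap_blue_large: large round can capacitor with a blue sleeve, loose, standing upright: an upright cylinder 35 mm in diameter and 50 mm tall with a silver disc on top and a pale stripe down one side, about 75 g. Origin: centre of its underside; z up along its axis.
- cap_blue_small: small round can capacitor with a blue sleeve, loose, standing upright: an upright cylinder 25 mm in diameter and 40 mm tall with a silver disc on top and a pale stripe down one side, about 32 g. Origin: centre of its underside; z up along its axis.
- cap_black_large: large round can capacitor with a black sleeve, loose, standing upright: an upright cylinder 35 mm in diameter and 50 mm tall with a silver disc on top and a pale stripe down one side, about 75 g. Origin: centre of its underside; z up along its axis.
- cap_black_small: small round can capacitor with a black sleeve, loose, standing upright: an upright cylinder 25 mm in diameter and 40 mm tall with a silver disc on top and a pale stripe down one side, about 32 g. Origin: centre of its underside; z up along its axis.
- cradle_blue_large: large blue cradle, fixed to the bench mat: a square blue block 84 x 84 mm, 12 mm high, with one round well in its middle, 60 mm in diameter and 8 mm deep, with a light grey floor; it is for the large blue capacitor. Origin: centre of its underside (on the mat), so the well's floor is 4 mm and its rim 12 mm above the origin; z up, x and y along its sides.
- cradle_blue_small: small blue cradle, fixed to the bench mat: a square blue block 66 x 66 mm, 12 mm high, with one round well in its middle, 46 mm in diameter and 8 mm deep, with a light grey floor; it is for the small blue capacitor. Origin: centre of its underside (on the mat), so the well's floor is 4 mm and its rim 12 mm above the origin; z up, x and y along its sides.
- cradle_black_large: large black cradle, fixed to the bench mat: a square black block 84 x 84 mm, 12 mm high, with one round well in its middle, 60 mm in diameter and 8 mm deep, with a light grey floor; it is for the large black capacitor. Origin: centre of its underside (on the mat), so the well's floor is 4 mm and its rim 12 mm above the origin; z up, x and y along its sides.
- cradle_black_small: small black cradle, fixed to the bench mat: a square black block 66 x 66 mm, 12 mm high, with one round well in its middle, 46 mm in diameter and 8 mm deep, with a light grey floor; it is for the small black capacitor. Origin: centre of its underside (on the mat), so the well's floor is 4 mm and its rim 12 mm above the origin; z up, x and y along its sides.
- transformer: a transformer with yellow tape and a dark core, a squat box 34 x 30 mm and 31 mm high, loose among the capacitors; not a capacitor, stays where it is. Origin: centre of its underside.
- film_cap: a blue rectangular film capacitor, a plain block 32 x 20 mm and 26 mm high, blue all over without a silver top, loose among the cans; not a round can, stays where it is. Origin: centre of its underside.

How it is judged (in metres and radians):
At the end, for the whole second after the job is handed in: Each round capacitor stands upright (0.1 rad) and at rest on the floor of the well of its own colour and size (centre within 14.5 mm of the well's, underside 1 to 7 mm above the cradle's); the transformer and the film capacitor are within 15 mm of where they began (horizontal distance between cap_blue_large and cradle_blue_large below 0.0145 m and z of cap_blue_large in the frame of cradle_blue_large between 0.001 and 0.007 m and angle between each of cap_blue_large, cap_blue_small, cap_black_large, cap_black_small's own z axis and vertical below 0.1 rad and linear speed of each of cap_blue_large, cap_blue_small, cap_black_large, cap_black_small below 0.01 m/s and horizontal distance between cap_blue_small and cradle_blue_small below 0.0145 m and z of cap_blue_small in the frame of cradle_blue_small between 0.001 and 0.007 m and horizontal distance between cap_black_large and cradle_black_large below 0.0145 m and z of cap_black_large in the frame of cradle_black_large between 0.001 and 0.007 m and horizontal distance between cap_black_small and cradle_black_small below 0.0145 m and z of cap_black_small in the frame of cradle_black_small between 0.001 and 0.007 m and distance of each of transformer, film_cap from where it was at the start of the episode below 0.015 m); the robot touches nothing.
It fails at once if a round capacitor is knocked over (leans more than 45 degrees) (angle between any of cap_blue_large, cap_blue_small, cap_black_large, cap_black_small's own z axis and vertical above 0.785 rad).
It fails at once if a round capacitor is dropped (moves faster than 0.6 m/s while the fingers do not touch it) ((linear speed of cap_blue_large above 0.6 m/s and contact force between cap_blue_large and the fingers below 0.02 N) or (linear speed of cap_blue_small above 0.6 m/s and contact force between cap_blue_small and the fingers below 0.02 N) or (linear speed of cap_black_large above 0.6 m/s and contact force between cap_black_large and the fingers below 0.02 N) or (linear speed of cap_black_small above 0.6 m/s and contact force between cap_black_small and the fingers below 0.02 N)).
It fails at once if the transformer or the film capacitor is disturbed (moved more than 15 mm) (distance of any of transformer, film_cap from where it was at the start of the episode above 0.015 m).
It also fails if it takes over 128 s, if anything falls off the work surface, if the arm or the gripper's body presses on something with over 40 N, if the wrist force passes 120 N, or if a joint passes its speed limit or range.

ROBOT

A 6-joint arm with a two-finger parallel gripper is mounted at the origin on the work surface. World frame = base frame: x ahead of the robot, y to its left, z up, the work surface at z = 0. Lengths are in m, angles in degrees, forces in N, time in s.
With the tool pointing down it reaches from about 0.35 to 0.775 m from the base axis. Payload 5.5 kg.
Tool frame: the origin (TCP) lies midway between the tips of the shut fingers; the grasp point (between the pads) lies 19 mm behind it; x points along the fingers, y is the direction in which the jaws open and shut, and the axes are right-handed (so a half turn about x gives the same grasp; the last joint's range is limited). The gripper opens to 85 mm and grips with 20 to 120 N. Pads are 22 mm wide; open, the fingers measure 114 mm over their backs; the gripper's body (76 mm by 85 mm) begins 54 mm behind the grasp point. The pads swing forward as they close: fully open they stand 13 mm farther back than shut.
Start: joints at [58.35, 17.945, 2.641, 74.691, 0, 82.002], TCP at [0.231, 0.527, 0.231] pointing down, gripper open.
Joint ranges: [-158.12, 158.12], [-49.38, 96.58], [-58.88, 72.47], [-126.05, 133.96], [-84.25, 85.87], [-180, 180]. Speed limits (degrees/s): [147.25, 147.25, 180, 180, 180, 180].

INTERFACE

Orientations are given as [roll, pitch, yaw] about the fixed x, y, z axes, in that order (R = Rz(yaw) Ry(pitch) Rx(roll)).
In Python, from plant import * gives the robot as it stands.
- The arm moves only by the tool carry_out, never from a script. Its argument "plan" is a list of rows, each an object with "translation": the shift along the tool's x, y, z in cm, a list of three; "angular": the turn, a rotation vector about the tool's x, y, z in degrees, a list of three; "hand": the opening in per cent of the stroke, from 0 (shut) to 100 (fully open). In form: [{"translation": [tx, ty, tz], "angular": [ax, ay, az], "hand": hand}, ...]. A call has 1 to 12 rows; each row shifts and turns the commanded pose from where the row before left it, along the tool's axes as they then stand; what a row does not reach is not made up. A row lasts 1/10 s, in which the tool goes at most 50 mm and 8.59 degrees, less where a joint would pass 70% of its speed; a pose out of reach is approached as far as the arm can. A call is refused whole if a number of a shift passes 5 or a number of a turn 8.59, either way. A call with a gripper value outside its range is refused whole. The fingers move at their own pace and stop on an object; the grip force is fixed at half the most. Time passes only in rows, so rows that do not move let the fingers close. It gives the time, the measured TCP pose, the force and the opening at its end, in the units of the state.
- get_obs(): the state, without advancing time (a new reading comes with each control period).
- get_image(name): name is "scene" or "top" or "wrist"; returns the picture (400x640x3 uint8, red, green, blue); there is no depth.
- camera_model(name): a dict with "intrinsics" (3x3 intrinsics, pixels), "camera_from_world" (4x4, takes a point from world to camera coordinates); the wrist camera has in their place "T_tool_cam" (4x4, takes a point from camera to tool coordinates, whose origin is the TCP and whose axes are the tool frame's). Camera axes: x right, y up, looking along -z (the intrinsics and any distortion apply to the point x, -y, -z); pixel columns grow to the right and rows downward; lengths in m; the calibration is good to about 2 mm. A picture is of the moment at which its call begins: read the wrist's pose just before it. camera_model takes no time and is no camera call.
- sign_off(): hands the job in, once; it reports no verdict.
Trained networks look in the newest picture that a camera, given by its name, has taken for a name from the list of things; names that differ only in an ending like _2 or _b are one class to them, and where a whole thing is asked for, a point or a joint stands for the part that bears it (a point fixed in the world has none). Each returns a list of dicts, best first, with "confidence" (0 to 1); they miss things now and then, are a little off and sometimes report something else, mostly with a low value. They report only what shows in the picture. A call takes as long as a camera call.
- spot_in(camera, target): "extent" ([left, top, right, bottom] in pixels, round what is visible of it).
- masks_of(camera, target): "pixels" (400x640 bool, what is visible of it) and "extent" ([left, top, right, bottom] in pixels, round what is visible of it).
- mark_of(camera, target): "pixel" ([row, column] in pixels: a listed point, or the origin of a listed thing).
The state is a dict: "time": time; "joints": joint angles; "joint_vel": joint speeds; "joint_efforts": joint torques, N m; "tool_pos": TCP position; "eef_rot": TCP orientation; "ft_force": force on the tool from outside, world axes, zero at the start; "moment": the same for the moment, N m; "finger_gap": finger opening in m.
Only numpy, scipy, OpenCV 4.12 (cv2) and the standard library are available. Lean on these libraries where they do the work, as an engineer would, in place of code of your own. Each camera call takes 0.05 s, during which the arm holds its last target. There are 200 camera calls.

## Working session

There is one attempt and no reset: what is moved stays moved. The work goes in short steps, Python scripts to look and compute and a tool call to move; the robot and the scene stay as the last step left them, time stands still between calls to the robot, and variables do not carry over. Pictures are saved under pics/ and viewed, about 12 in all and at most 16, crops included, and the job is handed in when it is done.

Besides the shell and the picture viewer there is one more tool, called as name(argument=value, ...) on one line, values as JSON. carry_out: Moves the arm, as the interface text tells. Its arguments: {"type":"object","properties":{"plan":{"type":"array","items":{"type":"object","properties":{"translation":{"type":"array","items":{"type":"number"}},"angular":{"type":"array","items":{"type":"number"}},"hand":{"type":"number"}}}}},"required":["plan"]}

```bash
mkdir -p pics; ls; python3 - <<'E'
from plant import *
import cv2,numpy as np
o=get_obs(); print(o)
for n in ("top","scene"):
    im=get_image(n); cv2.imwrite(f"pics/{n}0.png",im[:,:,::-1]); print(n,camera_model(n))
print(camera_model("wrist"))
E
```

```text
pics
{'time': 0.0, 'joints': array([ 5.83473737e+01,  1.79921633e+01,  2.57731794e+00,  7.46908956e+01,
       -4.53390592e-05,  8.20010915e+01]), 'joint_vel': array([-0.03251284,  0.08444229,  0.10681807,  0.1117582 ,  0.02870196,
        0.03764746]), 'joint_efforts': array([-1.96202127e-04, -4.80623245e+01,  2.98534191e+01,  1.91786938e-02,
       -8.74102011e-05, -4.12184718e-06]), 'tool_pos': array([0.23043711, 0.5262483 , 0.23039782]), 'eef_rot': array([ -97.97434156,   89.89425901, -121.62805927]), 'ft_force': array([-0.83018633,  0.23565905, -0.27551808]), 'moment': array([-0.034037  , -0.00986278, -0.01117124]), 'finger_gap': 0.0853911935010491}
top {'intrinsics': array([[445.15851589,   0.        , 315.27842753],
       [  0.        , 445.15851589, 206.46694036],
       [  0.        ,   0.        ,   1.        ]]), 'camera_from_world': array([[-0.02434334, -0.99967261, -0.00787827,  0.03377093],
       [ 0.99542195, -0.02496692,  0.09225944, -0.53796872],
       [-0.09242593, -0.0055963 ,  0.99570384, -0.99743935],
       [ 0.        ,  0.        ,  0.        ,  1.        ]
[... 368 characters left out ...]
],
       [ 5.33062092e-01,  9.56472313e-02,  8.40652374e-01,
        -1.23702266e+00],
       [ 0.00000000e+00,  0.00000000e+00,  0.00000000e+00,
         1.00000000e+00]])}
{'intrinsics': array([[303.6489433 ,   0.        , 312.75390819],
       [  0.        , 303.6489433 , 195.39269553],
       [  0.        ,   0.        ,   1.        ]]), 'T_tool_cam': array([[ 1.75090408e-03,  3.14785332e-01, -9.49161277e-01,
        -1.43277894e-01],
       [ 9.99998343e-01, -1.02404254e-03,  1.50506310e-03,
         6.46591467e-05],
       [-4.98209737e-04, -9.49162339e-01, -3.14786603e-01,
        -8.10560520e-02],
       [ 0.00000000e+00,  0.00000000e+00,  0.00000000e+00,
         1.00000000e+00]])}
```

View pics/top0.png

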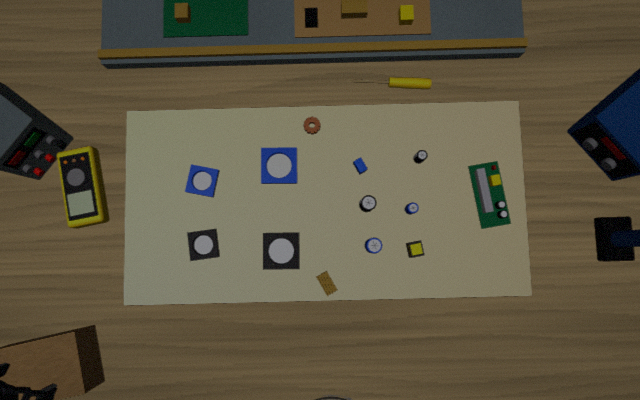

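```bash
cat > h.py <<'E'
from plant import *
import cv2,numpy as np
from scipy.spatial.transform import Rotation as R
def cam(n):
    m=camera_model(n)
    if n!="wrist": return m["intrinsics"],np.linalg.inv(m["camera_from_world"])
    o=get_obs(); T=np.eye(4); T[:3,:3]=R.from_euler("xyz",o["eef_rot"],degrees=True).as_matrix(); T[:3,3]=o["tool_pos"]
    return m["intrinsics"],T@m["T_tool_cam"]
def at(K,T,uv,z):
    d=T[:3,:3]@np.array([(uv[0]-K[0,2])/K[0,0],-(uv[1]-K[1,2])/K[1,1],-1]); c=T[:3,3]
    return c+d*(z-c[2])/d[2]
def px(K,T,p):
    q=np.linalg.inv(T)@np.r_[p,1]; return K[0,0]*q[0]/-q[2]+K[0,2], K[1,1]*q[1]/q[2]+K[1,2]
E
python3 - <<'E'
from h import *
np.set_printoptions(precision=4,suppress=True)
K,T=cam("top")
get_image("top")
for n in ["cap_blue_large","cap_blue_small","cap_black_large","cap_black_small","cradle_blue_large","cradle_blue_small","cradle_black_large","cradle_black_small","transformer","film_cap"]:
    for d in mark_of("top",n)[:3]:
        r,c=d["pixel"]; print(n,round(d["confidence"],2),"px",round(c),round(r),at(K,T,(c,r),0)[:2])
E
```

```text
cap_blue_large 0.58 px 374 240 [ 0.4599 -0.1148]
cap_blue_small 0.69 px 276 169 [0.6321 0.1126]
cap_blue_small 0.52 px 410 210 [ 0.5283 -0.2006]
cap_black_large 0.78 px 366 205 [ 0.5405 -0.0989]
cap_black_small 0.66 px 416 159 [ 0.6473 -0.221 ]
cradle_blue_large 0.57 px 277 169 [0.6332 0.1097]
cradle_blue_small 0.9 px 202 180 [0.6097 0.2871]
cradle_blue_small 0.54 px 355 168 [ 0.6314 -0.0753]
cradle_blue_small 0.25 px 275 166 [0.6403 0.1134]
cradle_black_large 0.94 px 279 250 [0.4418 0.1077]
cradle_black_large 0.69 px 203 241 [0.4654 0.2844]
cradle_black_small 0.63 px 202 242 [0.4641 0.2868]
transformer 0.73 px 413 250 [ 0.4335 -0.2048]
film_cap 0.5 px 354 170 [ 0.6245 -0.0732]
```

The top view shows:
- **Cans:** blue large (374,245), black large (368,203), blue small (412,208), black small (421,156).
- **Things to leave:** film cap (360,165), transformer (415,249).
- **Cradles:** on the left at (279,165), (202,181), (281,250), (203,244).

Some network marks are false, for example the cradle_blue_small hit at the film cap. I'll measure the disc and well-floor centroids instead.

```bash
python3 - <<'E'
from h import *
np.set_printoptions(precision=4,suppress=True)
K,T=cam("top")
im=get_image("top"); g=im.astype(int)
crop=cv2.resize(im[130:290,170:450],None,fx=2.8,fy=2.8,interpolation=cv2.INTER_CUBIC); cv2.imwrite("pics/topc.png",crop[:,:,::-1])
items={"bl":(374,245,.05),"kl":(368,203,.05),"bs":(412,208,.04),"ks":(421,155,.04),"CBL":(279,165,.004),"CBS":(202,181,.004),"CKL":(281,250,.004),"CKS":(203,244,.004)}
for n,(u,v,z) in items.items():
    r=14 if n[0]=="C" else 7
    p=g[v-r:v+r+1,u-r:u+r+1]; m=((p.min(2)>110)&(p.max(2)-p.min(2)<35)).astype(np.uint8)
    k,l,s,c=cv2.connectedComponentsWithStats(m); i=1+np.argmax(s[1:,4]) if k>1 else 0
    uv=c[i]+[u-r,v-r]; print(n,g[v,u],s[i],uv,at(K,T,uv,z)[:2])
for n,uv,z in (("film",(360,165),.026),("trans",(415,249),.031)): print(n,at(K,T,uv,z)[:2])
E
```

```text
bl [93 90 95] [  2   2  12  12 103] [374.2524 245.1262] [ 0.4469 -0.1085]
kl [ 99 102 105] [  2   1  12  12 105] [368.3714 202.3429] [ 0.5426 -0.0988]
bs [101 100 104] [ 5  3  7  7 34] [413.1176 207.2353] [ 0.53   -0.2005]
ks [103 102 105] [ 5  4  7  7 34] [421.9706 154.5588] [ 0.6501 -0.2261]
CBL [131 131 133] [  2   3  24  24 445] [278.7438 165.2854] [0.6406 0.1046]
CBS [129 129 132] [  6   5  17  18 247] [201.9757 180.5668] [0.6087 0.2866]
CKL [132 134 139] [  2   3  25  24 468] [280.9167 250.4658] [0.4399 0.1029]
CKS [136 136 137] [  6   6  18  18 261] [203.2414 244.4253] [0.4583 0.2838]
film [ 0.6322 -0.0853]
trans [ 0.436  -0.2025]
```

View pics/topc.png

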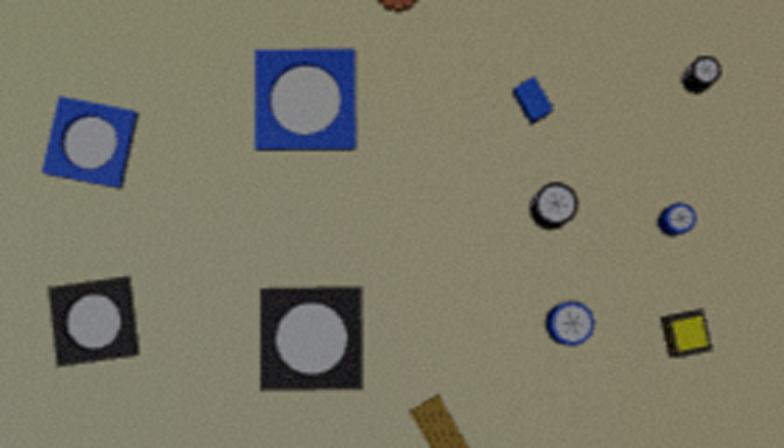

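```bash
cat > go.py <<'E'
import sys
from h import *
P={"bl":(.447,-.1085),"kl":(.5426,-.0988),"bs":(.530,-.2005),"ks":(.650,-.226),"CBL":(.6406,.1046),"CBS":(.6087,.2866),"CKL":(.4399,.1029),"CKS":(.4583,.2838)}
def go(x,y,z):
    o=get_obs(); M=R.from_euler("xyz",o["eef_rot"],degrees=True)
    d=M.inv().apply(np.array([x,y,z])-o["tool_pos"])*100
    D=R.from_matrix(np.array([[0,-.4012,.9160],[0,.9160,.4012],[-1,0,0]]).T)  # unused check
    print("t",round(o["time"],2),"pos",o["tool_pos"].round(4),"gap",round(o["finger_gap"],4),"F",o["ft_force"].round(1),"move cm",d.round(2),"tilt",M.as_matrix()[:,0].round(4),"y",M.as_matrix()[:,1].round(3))
if __name__=="__main__":
    p=P[sys.argv[1]]; go(p[0],p[1],float(sys.argv[2]))
E
sed -i '/unused check/d' go.py
python3 go.py bl .15
```

```text
t 0.7 pos [0.2307 0.5267 0.2313] gap 0.0854 F [ 0.  -0.5  0.1] move cm [  8.13 -49.51  45.3 ] tilt [ 1.e-04  1.e-04 -1.e+00] y [0.401 0.916 0.   ]
```

carry_out(plan=[{"translation": [0,-1.75,1.6],"angular": [0,0,0],"hand": 100},{"translation": [0,-3.5,3.2],"angular": [0,0,0],"hand": 100},{"translation": [0,-3.5,3.2],"angular": [0,0,0],"hand": 100},{"translation": [0,-3.5,3.2],"angular": [0,0,0],"hand": 100},{"translation": [0,-3.5,3.2],"angular": [0,0,0],"hand": 100},{"translation": [0,-3.5,3.2],"angular": [0,0,0],"hand": 100},{"translation": [0,-3.5,3.2],"angular": [0,0,0],"hand": 100},{"translation": [0,-3.5,3.2],"angular": [0,0,0],"hand": 100},{"translation": [0,-3.5,3.2],"angular": [0,0,0],"hand": 100},{"translation": [0,-3.5,3.2],"angular": [0,0,0],"hand": 100},{"translation": [0,-3.5,3.2],"angular": [0,0,0],"hand": 100},{"translation": [0,-3.5,3.2],"angular": [0,0,0],"hand": 100}])

```text
time: 1.9
tool_pos: [0.4066, 0.0084, 0.2317]
eef_rot: [24.8, 89.9, 1.1]
ft_force: [0.7, 0.6, 0.3]
finger_gap: 0.0854
```

carry_out(plan=[{"translation": [2,-3,2.8],"angular": [0,0,0],"hand": 100},{"translation": [2,-3,2.8],"angular": [0,0,0],"hand": 100},{"translation": [2,-2.2,2.8],"angular": [0,0,0],"hand": 100},{"translation": [2,-1,1.7],"angular": [0,0,0],"hand": 100},{"translation": [0,0,0],"angular": [0,0,0],"hand": 100},{"translation": [0,0,0],"angular": [0,0,0],"hand": 100}])

```text
time: 2.5
tool_pos: [0.4613, -0.1142, 0.151]
eef_rot: [171.4, 89.9, 147.7]
ft_force: [-0.0, -0.0, 0.4]
finger_gap: 0.0854
```

```bash
cat > look.py <<'E'
import sys
from h import *
# wrist look: fit the bright disc nearest the expected top of each listed can
from go import P
name=sys.argv[1]; z=float(sys.argv[2])
K,T=cam("wrist"); im=get_image("wrist"); cv2.imwrite(f"pics/w_{name}_{int(get_obs()['time']*100)}.png",im[:,:,::-1])
u,v=px(K,T,[*P[name],z]); print("expect px",round(u),round(v))
f={"bl":"cap_blue_large","kl":"cap_black_large","bs":"cap_blue_small","ks":"cap_black_small","CBL":"cradle_blue_large","CBS":"cradle_blue_small","CKL":"cradle_black_large","CKS":"cradle_black_small"}[name]
for d in mark_of("wrist",f)[:3]:
    r,c=d["pixel"]; print("net",round(d["confidence"],2),round(c),round(r),at(K,T,(c,r),0)[:2].round(4))
g=im.astype(int); m=((g.min(2)>75)&(g.max(2)-g.min(2)<25)).astype(np.uint8)
m=cv2.morphologyEx(m,cv2.MORPH_CLOSE,np.ones((5,5)))
k,l,s,c=cv2.connectedComponentsWithStats(m)
for i in range(1,k):
    if s[i,4]>150 and np.hypot(*(c[i]-[u,v]))<80: print("blob",s[i],c[i].round(1),at(K,T,c[i],z)[:2].round(4))
E
python3 look.py bl .05; python3 go.py bl .10; ls pics
```

```text
expect px 313 178
net 0.78 312 167 [ 0.4487 -0.1094]
blob [ 293  150   44   51 1282] [314.5 180.9] [ 0.4499 -0.108 ]
t 2.6 pos [ 0.4618 -0.1137  0.1521] gap 0.0855 F [-0.6  0.5 -0.4] move cm [ 5.21 -0.11 -1.57] tilt [ 6.e-04  0.e+00 -1.e+00] y [0.4   0.916 0.   ]
scene0.png
top0.png
topc.png
w_bl_254.png
```

View pics/w_bl_254.png

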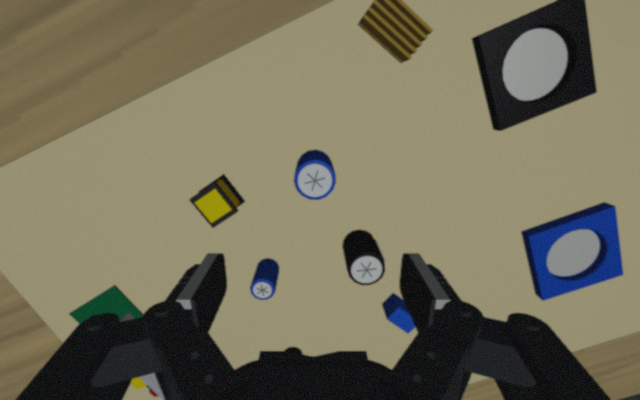

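The wrist view shows the blue large can's silver disc at (314,181), which agrees with the top camera to 3 mm. The transformer at (215,205) is clear of the finger path, so I'll descend and grip.

carry_out(plan=[{"translation": [0,0,-0.7],"angular": [0,0,0],"hand": 75},{"translation": [2,0,-0.7],"angular": [0,0,0],"hand": 75},{"translation": [3,0,0],"angular": [0,0,0],"hand": 75},{"translation": [3,0,0],"angular": [0,0,0],"hand": 75},{"translation": [3,0,0],"angular": [0,0,0],"hand": 75},{"translation": [2,0,0],"angular": [0,0,0],"hand": 75},{"translation": [0.7,0,0],"angular": [0,0,0],"hand": 75},{"translation": [0,0,0],"angular": [0,0,0],"hand": 75},{"translation": [0,0,0],"angular": [0,0,0],"hand": 55},{"translation": [0,0,0],"angular": [0,0,0],"hand": 45},{"translation": [0,0,0],"angular": [0,0,0],"hand": 35},{"translation": [0,0,0],"angular": [0,0,0],"hand": 20}])

```text
time: 3.8
tool_pos: [0.4503, -0.1091, 0.0159]
eef_rot: [6.8, 89.8, -16.8]
ft_force: [-1.0, 0.9, 5.6]
finger_gap: 0.0335
```

carry_out(plan=[{"translation": [0,0,0],"angular": [0,0,0],"hand": 20},{"translation": [0,0,0],"angular": [0,0,0],"hand": 20},{"translation": [0,0,0],"angular": [0,0,0],"hand": 20}])

```text
time: 4.1
tool_pos: [0.4503, -0.1091, 0.0158]
eef_rot: [8.0, 89.8, -15.6]
ft_force: [0.1, 0.8, 6.1]
finger_gap: 0.0338
```

```bash
python3 go.py CBL .13
```

```text
t 4.1 pos [ 0.4503 -0.1091  0.0158] gap 0.0338 F [0.1 0.8 6.1] move cm [-11.38  27.21   8.89] tilt [ 2.7e-03 -8.0e-04 -1.0e+00] y [0.401 0.916 0.   ]
```

carry_out(plan=[{"translation": [-1,0,0],"angular": [0,0,0],"hand": 20},{"translation": [-3,0,0],"angular": [0,0,0],"hand": 20},{"translation": [-3,0,0],"angular": [0,0,0],"hand": 20},{"translation": [-3,1.2,0.4],"angular": [0,0,0],"hand": 20},{"translation": [-1.4,3,1],"angular": [0,0,0],"hand": 20},{"translation": [0,4,1.3],"angular": [0,0,0],"hand": 20},{"translation": [0,4,1.3],"angular": [0,0,0],"hand": 20},{"translation": [0,4,1.3],"angular": [0,0,0],"hand": 20},{"translation": [0,4,1.3],"angular": [0,0,0],"hand": 20},{"translation": [0,4,1.3],"angular": [0,0,0],"hand": 20},{"translation": [0,2,0.7],"angular": [0,0,0],"hand": 20},{"translation": [0,1,0.3],"angular": [0,0,0],"hand": 20}])

```text
time: 5.3
tool_pos: [0.6409, 0.1065, 0.1289]
eef_rot: [35.9, 89.9, 12.4]
ft_force: [0.2, -0.6, -1.0]
finger_gap: 0.034
```

carry_out(plan=[{"translation": [0,0,0],"angular": [0,0,0],"hand": 20},{"translation": [0,0,0],"angular": [0,0,0],"hand": 20}])

```text
time: 5.5
tool_pos: [0.639, 0.104, 0.1285]
eef_rot: [-130.0, 89.9, -153.7]
ft_force: [-0.2, 0.3, -1.0]
finger_gap: 0.0337
```

```bash
python3 look.py CBL .004; python3 go.py CBL .021; ls pics
```

```text
expect px 315 189
net 0.64 312 188 [0.6398 0.1027]
blob [251 129 125 122 326] [309.1 181.7] [0.6324 0.1028]
blob [ 283  160   63   57 2846] [314.3 188.4] [0.6402 0.1045]
t 5.6 pos [0.6389 0.1035 0.1286] gap 0.0342 F [-0.3  0.3 -0.8] move cm [10.76  0.17  0.12] tilt [-6.e-04 -2.e-04 -1.e+00] y [ 0.402  0.915 -0.   ]
scene0.png
top0.png
topc.png
w_CBL_555.png
w_bl_254.png
```

View pics/w_CBL_555.png

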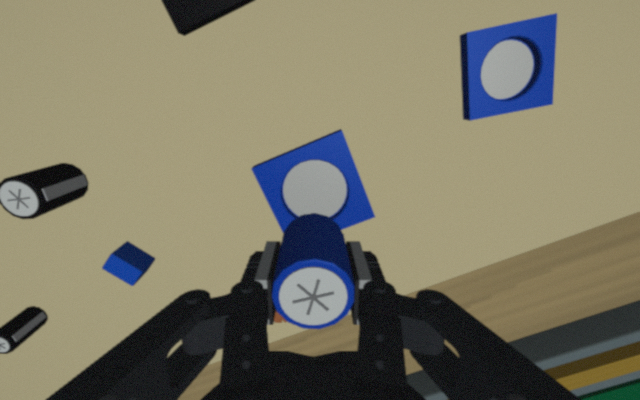

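The can is held upright, with its disc at (313,293). The well floor is at (314,188), where the top camera put it. Now lowering.

carry_out(plan=[{"translation": [1,0.1,0.1],"angular": [0,0,0],"hand": 20},{"translation": [3,0,0],"angular": [0,0,0],"hand": 20},{"translation": [3,0,0],"angular": [0,0,0],"hand": 20},{"translation": [2,0,0],"angular": [0,0,0],"hand": 20},{"translation": [1,0,0],"angular": [0,0,0],"hand": 20},{"translation": [0.5,0,0],"angular": [0,0,0],"hand": 20},{"translation": [0.2,0,0],"angular": [0,0,0],"hand": 20},{"translation": [0,0,0],"angular": [0,0,0],"hand": 20},{"translation": [0,0,0],"angular": [0,0,0],"hand": 20}])

```text
time: 6.5
tool_pos: [0.642, 0.1052, 0.0225]
eef_rot: [27.5, 89.9, 3.8]
ft_force: [0.5, -0.3, -0.2]
finger_gap: 0.034
```

carry_out(plan=[{"translation": [0.1,0,0],"angular": [0,0,0],"hand": 20},{"translation": [0.1,0,0],"angular": [0,0,0],"hand": 20},{"translation": [0,0,0],"angular": [0,0,0],"hand": 20},{"translation": [0,0,0],"angular": [0,0,0],"hand": 20}])

```text
time: 6.9
tool_pos: [0.6415, 0.1053, 0.0199]
eef_rot: [32.5, 89.9, 8.9]
ft_force: [-0.1, 1.0, 2.4]
finger_gap: 0.0338
```

carry_out(plan=[{"translation": [0,0,0],"angular": [0,0,0],"hand": 45},{"translation": [0,0,0],"angular": [0,0,0],"hand": 55},{"translation": [0,0,0],"angular": [0,0,0],"hand": 65},{"translation": [0,0,0],"angular": [0,0,0],"hand": 65},{"translation": [-1,0,0],"angular": [0,0,0],"hand": 65},{"translation": [-3,0,0],"angular": [0,0,0],"hand": 65},{"translation": [-4,0,0],"angular": [0,0,0],"hand": 65},{"translation": [-4,0,0],"angular": [0,0,0],"hand": 75},{"translation": [-1,0,0],"angular": [0,0,0],"hand": 75},{"translation": [0,0,0],"angular": [0,0,0],"hand": 75},{"translation": [0,0,0],"angular": [0,0,0],"hand": 75}])

```text
time: 8.0
tool_pos: [0.6406, 0.1052, 0.1487]
eef_rot: [-159.5, 90.0, 176.9]
ft_force: [-0.2, 0.1, -0.3]
finger_gap: 0.0639
```

```bash
python3 look.py bl .054; python3 go.py kl .15; ls pics
```

```text
expect px -59 79
net 0.64 311 180 [0.6392 0.1039]
t 8.1 pos [0.6398 0.1051 0.1473] gap 0.0641 F [ 0.1 -0.7  0.3] move cm [ -0.24 -22.58  -0.72] tilt [-3.4e-03 -1.0e-04 -1.0e+00] y [ 0.401  0.916 -0.001]
scene0.png
top0.png
topc.png
w_CBL_555.png
w_bl_254.png
w_bl_805.png
```

carry_out(plan=[{"translation": [0,-2,0],"angular": [0,0,0],"hand": 75},{"translation": [0,-4,-0.1],"angular": [0,0,0],"hand": 75},{"translation": [0,-4,-0.1],"angular": [0,0,0],"hand": 75},{"translation": [0,-4,-0.1],"angular": [0,0,0],"hand": 75},{"translation": [0,-4,-0.2],"angular": [0,0,0],"hand": 75},{"translation": [0,-3,-0.2],"angular": [0,0,0],"hand": 75},{"translation": [0,-1.6,0],"angular": [0,0,0],"hand": 75},{"translation": [0,0,0],"angular": [0,0,0],"hand": 75},{"translation": [0,0,0],"angular": [0,0,0],"hand": 75}])

```text
time: 9.0
tool_pos: [0.544, -0.0986, 0.1486]
eef_rot: [152.7, 89.9, 129.0]
ft_force: [-0.5, 0.0, 0.4]
finger_gap: 0.0638
```

```bash
python3 look.py kl .05; python3 go.py kl .016
```

```text
expect px 312 195
net 0.73 314 180 [ 0.5434 -0.0975]
blob [293 181  43  33 998] [315.  196.9] [ 0.545  -0.0973]
t 9.1 pos [ 0.5444 -0.098   0.1489] gap 0.0641 F [ 0.2 -0.4  0.7] move cm [13.29 -0.15 -0.12] tilt [-3.e-04  6.e-04 -1.e+00] y [0.4   0.917 0.   ]
```

carry_out(plan=[{"translation": [1.5,0,0],"angular": [0,0,0],"hand": 75},{"translation": [3,0,0],"angular": [0,0,0],"hand": 75},{"translation": [3,0,0],"angular": [0,0,0],"hand": 75},{"translation": [3,0,0],"angular": [0,0,0],"hand": 75},{"translation": [2,0,0],"angular": [0,0,0],"hand": 75},{"translation": [0.8,0,0],"angular": [0,0,0],"hand": 75},{"translation": [0,0,0],"angular": [0,0,0],"hand": 75},{"translation": [0,0,0],"angular": [0,0,0],"hand": 55},{"translation": [0,0,0],"angular": [0,0,0],"hand": 45},{"translation": [0,0,0],"angular": [0,0,0],"hand": 35},{"translation": [0,0,0],"angular": [0,0,0],"hand": 20},{"translation": [0,0,0],"angular": [0,0,0],"hand": 20}])

```text
time: 10.3
tool_pos: [0.5454, -0.0993, 0.0179]
eef_rot: [13.3, 89.8, -10.4]
ft_force: [-0.2, 0.4, 6.4]
finger_gap: 0.0339
```

carry_out(plan=[{"translation": [0,0,0],"angular": [0,0,0],"hand": 20},{"translation": [0,0,0],"angular": [0,0,0],"hand": 20}])

```text
time: 10.5
tool_pos: [0.5454, -0.0993, 0.0179]
eef_rot: [13.4, 89.8, -10.2]
ft_force: [-0.1, 1.3, 5.5]
finger_gap: 0.0336
```

```bash
python3 go.py CKL .13
```

```text
t 10.5 pos [ 0.5454 -0.0993  0.0179] gap 0.0336 F [-0.1  1.3  5.5] move cm [-11.25  14.3  -17.74] tilt [ 3.4e-03 -6.0e-04 -1.0e+00] y [0.401 0.916 0.001]
```

carry_out(plan=[{"translation": [-1,0,0],"angular": [0,0,0],"hand": 20},{"translation": [-3,0,0],"angular": [0,0,0],"hand": 20},{"translation": [-3,0,0],"angular": [0,0,0],"hand": 20},{"translation": [-3,0.8,-1],"angular": [0,0,0],"hand": 20},{"translation": [-1.2,2,-2.4],"angular": [0,0,0],"hand": 20},{"translation": [0,2.5,-3.2],"angular": [0,0,0],"hand": 20},{"translation": [0,2.5,-3.2],"angular": [0,0,0],"hand": 20},{"translation": [0,2.5,-3.2],"angular": [0,0,0],"hand": 20},{"translation": [0,2.2,-2.6],"angular": [0,0,0],"hand": 20},{"translation": [0,1.2,-1.5],"angular": [0,0,0],"hand": 20},{"translation": [0,0.6,-0.6],"angular": [0,0,0],"hand": 20},{"translation": [0,0,0],"angular": [0,0,0],"hand": 20}])

```text
time: 11.7
tool_pos: [0.439, 0.1036, 0.1288]
eef_rot: [19.9, 90.0, -3.7]
ft_force: [0.0, 0.5, -1.0]
finger_gap: 0.0337
```

```bash
python3 look.py CKL .004; python3 go.py CKL .0225
```

```text
expect px 313 188
net 0.62 315 187 [0.4408 0.1047]
blob [ 281  160   65   57 2972] [313.5 188.8] [0.4405 0.1033]
t 11.8 pos [0.4399 0.1025 0.1286] gap 0.0334 F [-0.3  0.4 -0.3] move cm [10.61  0.04 -0.03] tilt [ 9.e-04 -3.e-04 -1.e+00] y [0.401 0.916 0.   ]
```

carry_out(plan=[{"translation": [1,0,0],"angular": [0,0,0],"hand": 20},{"translation": [3,0,0],"angular": [0,0,0],"hand": 20},{"translation": [3,0,0],"angular": [0,0,0],"hand": 20},{"translation": [2,0,0],"angular": [0,0,0],"hand": 20},{"translation": [1,0,0],"angular": [0,0,0],"hand": 20},{"translation": [0.4,0,0],"angular": [0,0,0],"hand": 20},{"translation": [0.2,0,0],"angular": [0,0,0],"hand": 20},{"translation": [0,0,0],"angular": [0,0,0],"hand": 20},{"translation": [0,0,0],"angular": [0,0,0],"hand": 20}])

```text
time: 12.7
tool_pos: [0.4401, 0.103, 0.0231]
eef_rot: [28.9, 89.9, 5.3]
ft_force: [-0.0, 0.6, -1.2]
finger_gap: 0.0338
```

carry_out(plan=[{"translation": [0.1,0,0],"angular": [0,0,0],"hand": 20},{"translation": [0,0,0],"angular": [0,0,0],"hand": 20},{"translation": [0,0,0],"angular": [0,0,0],"hand": 20}])

```text
time: 13.0
tool_pos: [0.44, 0.1031, 0.0219]
eef_rot: [28.6, 89.9, 5.0]
ft_force: [0.5, 0.0, 2.1]
finger_gap: 0.0335
```

carry_out(plan=[{"translation": [0,0,0],"angular": [0,0,0],"hand": 45},{"translation": [0,0,0],"angular": [0,0,0],"hand": 55},{"translation": [0,0,0],"angular": [0,0,0],"hand": 65},{"translation": [0,0,0],"angular": [0,0,0],"hand": 65},{"translation": [-1,0,0],"angular": [0,0,0],"hand": 65},{"translation": [-3,0,0],"angular": [0,0,0],"hand": 65},{"translation": [-4,0,0],"angular": [0,0,0],"hand": 65},{"translation": [-4,0,0],"angular": [0,0,0],"hand": 65},{"translation": [-0.5,0,0],"angular": [0,0,0],"hand": 65},{"translation": [0,0,0],"angular": [0,0,0],"hand": 65}])

```text
time: 14.0
tool_pos: [0.4405, 0.1031, 0.1482]
eef_rot: [28.0, 89.8, 4.4]
ft_force: [0.1, 0.1, -0.2]
finger_gap: 0.0554
```

```bash
python3 look.py kl .054; python3 go.py bs .14
```

```text
expect px 170 361
net 0.68 314 179 [0.4401 0.105 ]
t 14.1 pos [0.4386 0.1029 0.1457] gap 0.0556 F [-0.5  1.   0.2] move cm [  0.56 -24.13  20.55] tilt [-0.001 -0.    -1.   ] y [ 0.401  0.916 -0.   ]
```

carry_out(plan=[{"translation": [0,-1.5,1.3],"angular": [0,0,0],"hand": 65},{"translation": [0,-3,2.6],"angular": [0,0,0],"hand": 65},{"translation": [0,-3.3,2.8],"angular": [0,0,0],"hand": 65},{"translation": [0,-3.3,2.8],"angular": [0,0,0],"hand": 65},{"translation": [0,-3.3,2.8],"angular": [0,0,0],"hand": 65},{"translation": [0,-3.3,2.8],"angular": [0,0,0],"hand": 65},{"translation": [0,-3.2,2.7],"angular": [0,0,0],"hand": 65},{"translation": [0,-2.2,1.8],"angular": [0,0,0],"hand": 65},{"translation": [0.5,-1.0,0.9],"angular": [0,0,0],"hand": 65},{"translation": [0,0,0],"angular": [0,0,0],"hand": 65},{"translation": [0,0,0],"angular": [0,0,0],"hand": 65}])

```text
time: 15.2
tool_pos: [0.5291, -0.1986, 0.1398]
eef_rot: [166.4, 89.8, 142.7]
ft_force: [0.5, 0.7, -0.6]
finger_gap: 0.0555
```

```bash
python3 look.py bs .04; python3 go.py bs .013
```

```text
expect px 311 198
net 0.97 313 189 [ 0.5339 -0.201 ]
net 0.37 457 235 [ 0.6382 -0.0849]
blob [299 174  31  40 591] [313.4 200. ] [ 0.5322 -0.1996]
t 15.3 pos [ 0.5296 -0.1982  0.1408] gap 0.0555 F [0.2 0.2 0.1] move cm [12.78 -0.2   0.15] tilt [-0.0014  0.0012 -1.    ] y [0.4   0.917 0.001]
```

carry_out(plan=[{"translation": [1.5,0,0.2],"angular": [0,0,0],"hand": 65},{"translation": [3,0,0],"angular": [0,0,0],"hand": 65},{"translation": [3,0,0],"angular": [0,0,0],"hand": 65},{"translation": [3,0,0],"angular": [0,0,0],"hand": 65},{"translation": [1.6,0,0],"angular": [0,0,0],"hand": 65},{"translation": [0.6,0,0],"angular": [0,0,0],"hand": 65},{"translation": [0,0,0],"angular": [0,0,0],"hand": 65},{"translation": [0,0,0],"angular": [0,0,0],"hand": 45},{"translation": [0,0,0],"angular": [0,0,0],"hand": 35},{"translation": [0,0,0],"angular": [0,0,0],"hand": 25},{"translation": [0,0,0],"angular": [0,0,0],"hand": 10},{"translation": [0,0,0],"angular": [0,0,0],"hand": 10}])

```text
time: 16.5
tool_pos: [0.5333, -0.2012, 0.0159]
eef_rot: [5.6, 89.8, -18.1]
ft_force: [-0.0, 2.0, 6.6]
finger_gap: 0.0233
```

carry_out(plan=[{"translation": [0,0,0],"angular": [0,0,0],"hand": 10},{"translation": [0,0,0],"angular": [0,0,0],"hand": 10}])

```text
time: 16.7
tool_pos: [0.5333, -0.2012, 0.0159]
eef_rot: [6.6, 89.8, -17.0]
ft_force: [0.3, 1.6, 7.7]
finger_gap: 0.0235
```

```bash
python3 go.py CBS .13
```

```text
t 16.7 pos [ 0.5333 -0.2012  0.0159] gap 0.0235 F [0.3 1.6 7.7] move cm [-11.43  47.71 -12.63] tilt [ 2.7e-03 -8.0e-04 -1.0e+00] y [0.401 0.916 0.   ]
```

carry_out(plan=[{"translation": [-1,0,0],"angular": [0,0,0],"hand": 10},{"translation": [-3,0,0],"angular": [0,0,0],"hand": 10},{"translation": [-3,0,0],"angular": [0,0,0],"hand": 10},{"translation": [-3,1.2,-0.3],"angular": [0,0,0],"hand": 10},{"translation": [-1.4,3,-0.8],"angular": [0,0,0],"hand": 10},{"translation": [0,4,-1.1],"angular": [0,0,0],"hand": 10},{"translation": [0,4,-1.1],"angular": [0,0,0],"hand": 10},{"translation": [0,4,-1.1],"angular": [0,0,0],"hand": 10},{"translation": [0,4,-1.1],"angular": [0,0,0],"hand": 10},{"translation": [0,4,-1.1],"angular": [0,0,0],"hand": 10},{"translation": [0,4,-1.1],"angular": [0,0,0],"hand": 10},{"translation": [0,4,-1.1],"angular": [0,0,0],"hand": 10}])

```text
time: 17.9
tool_pos: [0.5807, 0.131, 0.1291]
eef_rot: [15.9, 90.0, -7.7]
ft_force: [0.1, -0.4, -0.7]
finger_gap: 0.0233
```

carry_out(plan=[{"translation": [0,4,-1.0],"angular": [0,0,0],"hand": 10},{"translation": [0,4,-1.0],"angular": [0,0,0],"hand": 10},{"translation": [0,4,-1.0],"angular": [0,0,0],"hand": 10},{"translation": [0,2.5,-0.7],"angular": [0,0,0],"hand": 10},{"translation": [0,1,-0.2],"angular": [0,0,0],"hand": 10},{"translation": [0,0,0],"angular": [0,0,0],"hand": 10},{"translation": [0,0,0],"angular": [0,0,0],"hand": 10}])

```text
time: 18.6
tool_pos: [0.607, 0.2861, 0.1284]
eef_rot: [-93.6, 90.0, -117.3]
ft_force: [0.4, -0.7, -0.2]
finger_gap: 0.0236
```

```bash
python3 look.py CBS .004; python3 go.py CBS .0205
```

```text
expect px 315 189
net 0.74 314 192 [0.6121 0.2842]
blob [ 290  169   48   45 1675] [313.5 190.8] [0.6101 0.285 ]
t 18.7 pos [0.6072 0.2855 0.1285] gap 0.0231 F [-0.2  0.3  0.2] move cm [10.8   0.17  0.1 ] tilt [-3.e-04 -4.e-04 -1.e+00] y [ 0.403  0.915 -0.   ]
```

carry_out(plan=[{"translation": [1,0.1,0.2],"angular": [0,0,0],"hand": 10},{"translation": [3,0,0],"angular": [0,0,0],"hand": 10},{"translation": [3,0,0],"angular": [0,0,0],"hand": 10},{"translation": [2,0,0],"angular": [0,0,0],"hand": 10},{"translation": [1,0,0],"angular": [0,0,0],"hand": 10},{"translation": [0.5,0,0],"angular": [0,0,0],"hand": 10},{"translation": [0.2,0,0],"angular": [0,0,0],"hand": 10},{"translation": [0,0,0],"angular": [0,0,0],"hand": 10},{"translation": [0,0,0],"angular": [0,0,0],"hand": 10}])

```text
time: 19.6
tool_pos: [0.6103, 0.2875, 0.0226]
eef_rot: [44.0, 89.9, 20.3]
ft_force: [-1.0, 0.1, 0.3]
finger_gap: 0.0231
```

carry_out(plan=[{"translation": [0.1,0,0],"angular": [0,0,0],"hand": 10},{"translation": [0.1,0,0],"angular": [0,0,0],"hand": 10},{"translation": [0,0,0],"angular": [0,0,0],"hand": 10},{"translation": [0,0,0],"angular": [0,0,0],"hand": 10}])

```text
time: 20.0
tool_pos: [0.6099, 0.2874, 0.0199]
eef_rot: [47.1, 89.9, 23.5]
ft_force: [0.7, -1.0, 2.8]
finger_gap: 0.0233
```

carry_out(plan=[{"translation": [0,0,0],"angular": [0,0,0],"hand": 35},{"translation": [0,0,0],"angular": [0,0,0],"hand": 45},{"translation": [0,0,0],"angular": [0,0,0],"hand": 55},{"translation": [0,0,0],"angular": [0,0,0],"hand": 55},{"translation": [-1,0,0],"angular": [0,0,0],"hand": 55},{"translation": [-3,0,0],"angular": [0,0,0],"hand": 55},{"translation": [-4,0,0],"angular": [0,0,0],"hand": 55},{"translation": [-4,0,0],"angular": [0,0,0],"hand": 65},{"translation": [-0.5,0,0],"angular": [0,0,0],"hand": 65},{"translation": [0,0,0],"angular": [0,0,0],"hand": 65}])

```text
time: 21.0
tool_pos: [0.6108, 0.2877, 0.1473]
eef_rot: [42.9, 89.7, 19.2]
ft_force: [-0.1, -0.4, -1.0]
finger_gap: 0.0554
```

```bash
python3 look.py bs .044; python3 go.py ks .14
```

```text
expect px -177 312
net 0.66 313 180 [0.6112 0.288 ]
t 21.1 pos [0.6089 0.287  0.1437] gap 0.0556 F [-0.6  0.1  0.6] move cm [  0.38 -45.34  24.35] tilt [-1.e-03 -2.e-04 -1.e+00] y [ 0.401  0.916 -0.001]
```

carry_out(plan=[{"translation": [0,-2,1],"angular": [0,0,0],"hand": 65},{"translation": [0,-3.8,2],"angular": [0,0,0],"hand": 65},{"translation": [0,-4,2.2],"angular": [0,0,0],"hand": 65},{"translation": [0,-4,2.2],"angular": [0,0,0],"hand": 65},{"translation": [0,-4,2.2],"angular": [0,0,0],"hand": 65},{"translation": [0,-4,2.2],"angular": [0,0,0],"hand": 65},{"translation": [0,-4,2.2],"angular": [0,0,0],"hand": 65},{"translation": [0,-4,2.2],"angular": [0,0,0],"hand": 65},{"translation": [0,-4,2.2],"angular": [0,0,0],"hand": 65},{"translation": [0,-4,2.2],"angular": [0,0,0],"hand": 65},{"translation": [0,-4,2.2],"angular": [0,0,0],"hand": 65},{"translation": [0,-2.5,1.2],"angular": [0,0,0],"hand": 65}])

```text
time: 22.3
tool_pos: [0.6503, -0.2181, 0.1416]
eef_rot: [-173.0, 89.8, 163.2]
ft_force: [0.5, -0.1, 0.1]
finger_gap: 0.0557
```

carry_out(plan=[{"translation": [0.5,-1,0.4],"angular": [0,0,0],"hand": 65},{"translation": [0,0,0],"angular": [0,0,0],"hand": 65},{"translation": [0,0,0],"angular": [0,0,0],"hand": 65}])

```text
time: 22.6
tool_pos: [0.6503, -0.2241, 0.1378]
eef_rot: [166.3, 89.8, 142.7]
ft_force: [-0.4, 0.1, -0.7]
finger_gap: 0.0555
```

```bash
python3 look.py ks .04; python3 go.py ks .013
```

```text
expect px 311 198
net 0.88 312 184 [ 0.6504 -0.2247]
blob [302 184  27  29 491] [314.3 199.3] [ 0.6526 -0.2239]
t 22.7 pos [ 0.651  -0.2236  0.1389] gap 0.0555 F [-0.4 -0.8  0.3] move cm [12.59 -0.27  0.02] tilt [-0.001  0.001 -1.   ] y [0.399 0.917 0.001]
```

carry_out(plan=[{"translation": [1.5,0,0.1],"angular": [0,0,0],"hand": 65},{"translation": [3,0,0],"angular": [0,0,0],"hand": 65},{"translation": [3,0,0],"angular": [0,0,0],"hand": 65},{"translation": [3,0,0],"angular": [0,0,0],"hand": 65},{"translation": [1.5,0,0],"angular": [0,0,0],"hand": 65},{"translation": [0.5,0,0],"angular": [0,0,0],"hand": 65},{"translation": [0,0,0],"angular": [0,0,0],"hand": 65},{"translation": [0,0,0],"angular": [0,0,0],"hand": 45},{"translation": [0,0,0],"angular": [0,0,0],"hand": 35},{"translation": [0,0,0],"angular": [0,0,0],"hand": 25},{"translation": [0,0,0],"angular": [0,0,0],"hand": 10},{"translation": [0,0,0],"angular": [0,0,0],"hand": 10}])

```text
time: 23.9
tool_pos: [0.6534, -0.2267, 0.0163]
eef_rot: [2.2, 89.8, -21.4]
ft_force: [0.7, 0.6, 7.1]
finger_gap: 0.0228
```

carry_out(plan=[{"translation": [0,0,0],"angular": [0,0,0],"hand": 10},{"translation": [0,0,0],"angular": [0,0,0],"hand": 10}])

```text
time: 24.1
tool_pos: [0.6534, -0.2266, 0.0163]
eef_rot: [2.8, 89.8, -20.8]
ft_force: [0.4, -0.1, 5.9]
finger_gap: 0.0235
```

```bash
python3 go.py CKS .13
```

```text
t 24.1 pos [ 0.6534 -0.2266  0.0163] gap 0.0235 F [ 0.4 -0.1  5.9] move cm [-11.5   38.93 -38.31] tilt [ 0.0032 -0.0012 -1.    ] y [0.401 0.916 0.   ]
```

carry_out(plan=[{"translation": [-1,0,0],"angular": [0,0,0],"hand": 10},{"translation": [-3,0,0],"angular": [0,0,0],"hand": 10},{"translation": [-3,0,0],"angular": [0,0,0],"hand": 10},{"translation": [-3,1,-1],"angular": [0,0,0],"hand": 10},{"translation": [-1.4,2,-2],"angular": [0,0,0],"hand": 10},{"translation": [0,3,-3],"angular": [0,0,0],"hand": 10},{"translation": [0,3,-3],"angular": [0,0,0],"hand": 10},{"translation": [0,3,-3],"angular": [0,0,0],"hand": 10},{"translation": [0,3,-3],"angular": [0,0,0],"hand": 10},{"translation": [0,3,-3],"angular": [0,0,0],"hand": 10},{"translation": [0,3,-3],"angular": [0,0,0],"hand": 10},{"translation": [0,3,-3],"angular": [0,0,0],"hand": 10}])

```text
time: 25.3
tool_pos: [0.5277, 0.0914, 0.129]
eef_rot: [36.7, 90.0, 13.0]
ft_force: [1.2, 0.2, -1.0]
finger_gap: 0.0234
```

carry_out(plan=[{"translation": [0,3,-3],"angular": [0,0,0],"hand": 10},{"translation": [0,3,-3],"angular": [0,0,0],"hand": 10},{"translation": [0,3,-3],"angular": [0,0,0],"hand": 10},{"translation": [0,3,-2.5],"angular": [0,0,0],"hand": 10},{"translation": [0,2,-2],"angular": [0,0,0],"hand": 10},{"translation": [0,1,-0.8],"angular": [0,0,0],"hand": 10},{"translation": [0,0,0],"angular": [0,0,0],"hand": 10},{"translation": [0,0,0],"angular": [0,0,0],"hand": 10}])

```text
time: 26.1
tool_pos: [0.458, 0.2842, 0.1285]
eef_rot: [-29.8, 90.0, -53.4]
ft_force: [0.8, 0.0, -0.1]
finger_gap: 0.0232
```

```bash
python3 look.py CKS .004; python3 go.py CKS .0205
```

```text
expect px 313 188
net 0.98 314 186 [0.4588 0.2852]
net 0.45 133 240 [0.4377 0.0977]
blob [ 288  168   50   46 1810] [312.4 190.5] [0.4605 0.2824]
t 26.2 pos [0.4583 0.2837 0.1283] gap 0.0234 F [ 0.7 -0.4 -0.3] move cm [10.78  0.02 -0.  ] tilt [ 0.e+00 -3.e-04 -1.e+00] y [ 0.403  0.915 -0.   ]
```

carry_out(plan=[{"translation": [1,0,0.1],"angular": [0,0,0],"hand": 10},{"translation": [3,0,0],"angular": [0,0,0],"hand": 10},{"translation": [3,0,0],"angular": [0,0,0],"hand": 10},{"translation": [2,0,0],"angular": [0,0,0],"hand": 10},{"translation": [1,0,0],"angular": [0,0,0],"hand": 10},{"translation": [0.5,0,0],"angular": [0,0,0],"hand": 10},{"translation": [0.2,0,0],"angular": [0,0,0],"hand": 10},{"translation": [0,0,0],"angular": [0,0,0],"hand": 10},{"translation": [0,0,0],"angular": [0,0,0],"hand": 10}])

```text
time: 27.1
tool_pos: [0.4595, 0.2848, 0.0223]
eef_rot: [47.8, 89.9, 24.2]
ft_force: [-0.1, -0.8, -0.6]
finger_gap: 0.0233
```

carry_out(plan=[{"translation": [0.1,0,0],"angular": [0,0,0],"hand": 10},{"translation": [0.1,0,0],"angular": [0,0,0],"hand": 10},{"translation": [0,0,0],"angular": [0,0,0],"hand": 10},{"translation": [0,0,0],"angular": [0,0,0],"hand": 10}])

```text
time: 27.5
tool_pos: [0.4592, 0.2848, 0.0202]
eef_rot: [47.8, 89.9, 24.1]
ft_force: [-1.1, -1.3, 5.4]
finger_gap: 0.0235
```

Contact shows as 5.4 N. Releasing, then withdrawing up and to the left so the top camera has a clear view.

carry_out(plan=[{"translation": [0,0,0],"angular": [0,0,0],"hand": 35},{"translation": [0,0,0],"angular": [0,0,0],"hand": 45},{"translation": [0,0,0],"angular": [0,0,0],"hand": 55},{"translation": [0,0,0],"angular": [0,0,0],"hand": 55},{"translation": [-1,0,0],"angular": [0,0,0],"hand": 55},{"translation": [-3,0,0],"angular": [0,0,0],"hand": 55},{"translation": [-4,0,0],"angular": [0,0,0],"hand": 55},{"translation": [-4,0,0],"angular": [0,0,0],"hand": 65},{"translation": [-4,0,0],"angular": [0,0,0],"hand": 65},{"translation": [-2,2,-1],"angular": [0,0,0],"hand": 65},{"translation": [0,4,-2],"angular": [0,0,0],"hand": 65},{"translation": [0,4,-2],"angular": [0,0,0],"hand": 65}])

```text
time: 28.7
tool_pos: [0.4538, 0.3972, 0.2019]
eef_rot: [57.0, 89.8, 33.3]
ft_force: [1.0, 0.7, 0.6]
finger_gap: 0.0553
```

carry_out(plan=[{"translation": [0,4,-2.5],"angular": [0,0,0],"hand": 65},{"translation": [0,4,-2.5],"angular": [0,0,0],"hand": 65},{"translation": [0,4,-2.5],"angular": [0,0,0],"hand": 65},{"translation": [0,2,-1.5],"angular": [0,0,0],"hand": 65},{"translation": [0,0,0],"angular": [0,0,0],"hand": 65},{"translation": [0,0,0],"angular": [0,0,0],"hand": 65}])

```text
time: 29.3
tool_pos: [0.4262, 0.5607, 0.1993]
eef_rot: [-77.8, 90.0, -101.3]
ft_force: [-0.6, -0.4, 0.0]
finger_gap: 0.0556
```

```bash
python3 - <<'E'
from h import *
from go import P
K,T=cam("top"); im=get_image("top")
a=cv2.resize(im[130:290,170:450],None,fx=2.8,fy=2.8,interpolation=cv2.INTER_CUBIC); cv2.imwrite("pics/end_top.png",a[:,:,::-1])
im2=get_image("scene"); cv2.imwrite("pics/end_scene.png",im2[:,:,::-1])
for f,c,z in (("cap_blue_large","CBL",.004),("cap_black_large","CKL",.004),("cap_blue_small","CBS",.004),("cap_black_small","CKS",.004),("transformer",0,0),("film_cap",0,0)):
    for d in mark_of("top",f)[:2]:
        r,q=d["pixel"]; p=at(K,T,(q,r),z)[:2]; print(f,round(d["confidence"],2),round(q),round(r),p.round(4), c and (p-P[c]).round(4))
o=get_obs(); print(o["time"],o["tool_pos"],o["ft_force"])
E
```

```text
cap_blue_large 0.58 281 165 [0.6409 0.0997] [ 0.0003 -0.0049]
cap_blue_large 0.24 281 252 [0.4373 0.103 ] [-0.2033 -0.0016]
cap_black_large 0.67 281 251 [0.4382 0.1035] [-0.0017  0.0006]
cap_blue_small 0.51 200 182 [0.6059 0.2925] [-0.0028  0.0059]
cap_black_small 0.59 205 245 [0.4562 0.2801] [-0.0021 -0.0037]
transformer 0.51 415 250 [ 0.4338 -0.2097] 0
film_cap 0.49 356 168 [ 0.6301 -0.0788] 0
29.7 [0.42719739 0.55969574 0.19980274] [-0.59839769 -0.20494482 -0.11205755]
```

View pics/end_top.png

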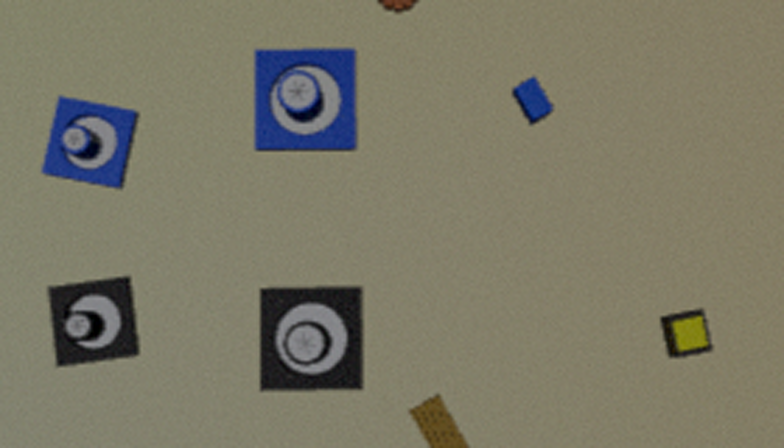

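View pics/end_scene.png

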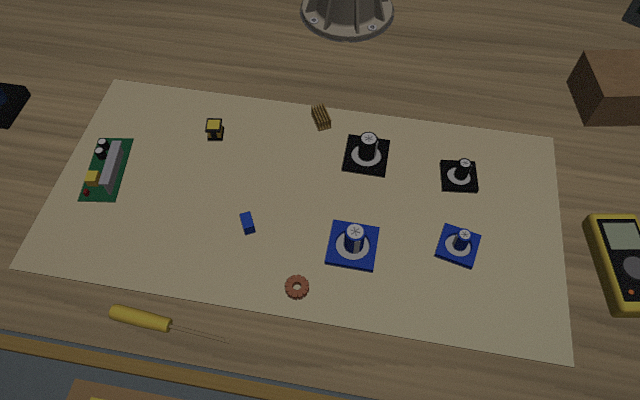

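Both views show the four cans upright inside their matching wells. In the top crop they are at (299,92), (305,343), (77,140) and (80,325). The transformer (688,333) and film cap (533,100) haven't moved, and the arm is clear. Handing in.

```bash
python3 -c "
from plant import *
print(sign_off())"
```

```text
the job is handed in; nothing more can be done
None
```

All four can capacitors are standing upright in the wells of their matching colour and size. I handed the job in at about 30 s of the 128 s allowed. I lowered each can until the wrist felt 2 to 5 N of contact, then let go.

- **Position in the wells:** the final top view puts every can within about 7 mm of its well centre, against a limit of 14.5 mm. That comes from the network's marks. For three of the cans, wrist looks right after release gave about 3 mm or better; the small black can had no such look.
- **Upright and undisturbed:** the final top and scene pictures show all four cans upright. The transformer and film capacitor are at the same pixels as at the start, and the arm is clear of everything.
- **Disagreements:** a few network hits were wrong, such as a cradle reported at the film capacitor and low-confidence wrong-colour matches. I left these out because they didn't fit the pictures. The top and wrist cameras differed by up to about 3 mm. No checks failed, but handing in reports no verdict, so the result isn't confirmed by the judge.

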